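# Rivet down the model boat's hatch

## Robot

A 6-joint arm with a two-finger parallel gripper is mounted at the origin on the work surface. World frame = base frame: x ahead of the robot, y to its left, z up, the work surface at z = 0. Lengths are in m, angles in rad, forces in N, time in s.
With the tool pointing down it reaches from about 0.35 to 0.975 m from the base axis. Payload 7.1 kg.
Tool frame: the origin (TCP) lies midway between the tips of the shut fingers; the grasp point (between the pads) lies 19 mm behind it; z points along the fingers, x is the direction in which the jaws open and shut, and the axes are right-handed (so a half turn about z gives the same grasp; the last joint's range is limited). The gripper opens to 88 mm and grips with 3 to 60 N. Pads are 20 mm wide; open, the fingers measure 115 mm over their backs; the gripper's body (75 mm by 178 mm) begins 61 mm behind the grasp point.
Start: joints at [-1.351, 0.423, 1.63, -0, 1.089, -0.019], TCP at [0.148, -0.607, 0.223] pointing down, gripper open.
Joint ranges: [-3, 3], [-0.9, 2.11], [0.09, 2.58], [-1.31, 4.45], [0.11, 2.69], [-2.54, 2.54]. Speed limits (rad/s): [2.39, 2.39, 3.01, 3.14, 3.14, 3.14].

## Interface

Orientations are given as a unit quaternion [w, x, y, z].
In Python, from station import move_pose, movel, movej, command_gripper, wait, inverse_kinematics, read_camera, camera_info, MotionError, job_done, get_time, get_joint_pos, get_qvel, get_effort, get_tcp_pos, get_ee_rot, get_ft_force, get_ft_torque, get_grip_width gives the robot as it stands. Calls block until the motion is done:
- move_pose(position, orientation): joint-space move of the TCP to a pose.
- movel(position, frame=None, v=0.15, until_force=None): straight line of the TCP; frame=None keeps the orientation; v is the mean speed in m/s. With until_force (N) it stops when the force on the tool has changed by that much, and returns True; else False.
- movej(angles): joint-space move.
- command_gripper(opening): opening from 0.0 (shut) to 1.0 (fully open); the grip force is fixed at half the most; returns when the fingers have stopped.
- wait(seconds).
- inverse_kinematics(position, orientation): joint angles nearest the present ones, or None.
- read_camera(name): name is "scene" or "top" or "wrist"; returns the picture (384x512x3 uint8, red, green, blue); there is no depth.
- camera_info(name): a dict with "intrinsics" (3x3 intrinsics, pixels), "dist" ([k1, k2, p1, p2, k3] as OpenCV has them; the pictures are not rectified), "T" (4x4, takes a point from camera to world coordinates); the wrist camera has in their place "tool_from_camera" (4x4, takes a point from camera to tool coordinates, whose origin is the TCP and whose axes are the tool frame's). Camera axes: x right, y up, looking along -z (the intrinsics and any distortion apply to the point x, -y, -z); pixel columns grow to the right and rows downward; lengths in m; the calibration is good to about 2 mm. A picture is of the moment at which its call begins: read the wrist's pose just before it. camera_info takes no time and is no camera call.
A pose or a line that the arm cannot do raises MotionError and nothing moves.
- job_done(): hands the job in, once; it reports no verdict.
Readings, each from a call of its own:
- get_time(): time.
- get_joint_pos(): joint angles.
- get_qvel(): joint speeds.
- get_effort(): joint torques, N m.
- get_tcp_pos(): TCP position.
- get_ee_rot(): TCP orientation.
- get_ft_force(): force on the tool from outside, world axes, zero at the start.
- get_ft_torque(): the same for the moment, N m.
- get_grip_width(): opening from 0.0 (shut) to 1.0 (fully open).
Only numpy, scipy, OpenCV 4.12 (cv2) and the standard library are available. Lean on these libraries where they do the work, as an engineer would, in place of code of your own. Each camera call takes 0.05 s, during which the arm holds its last target. There are 200 camera calls.

## Task

Fasten the open hatch cover of the model boat: take the black push-rivet pin from its wooden stand, start it in the empty grey collar on the deck, and press it fully home so that the underside of its head lies flat on the collar and stays there when let go. The collar sits on soft foam, so it gives way under you before the pin goes home; press by feel and never press on the boat with more than about 25 N. Leave the paint jar, can, brush and cup where they are.

Things in the scene. Friction and masses are not known exactly. Their poses are not given: they have to be found in the camera images.
- pin: black plastic push-rivet pin, loose, about 15 g, standing head up in the stand at the start. Round head 20 mm across and 10 mm thick; below it a shank 10 mm across and 26 mm long with a half-round tip. Origin: centre of the head's underside; z up, so the head's top is at +10 mm and the tip at -26 mm. Turned about z it is all the same.
- stand: fixed block of pale wood, 70 x 70 mm and 24 mm high, with a round spigot 17 mm across and 10 mm tall in the middle (top 34 mm above the table) bored through 12 mm; the pin hangs in the bore with its head on the spigot's top. Origin: centre of the block's underside.
- mouth (a point): centre of the empty collar's mouth, level with its flange's top, about 101 mm above the table: the head's underside belongs here. The grey plastic flange is a ring 36 mm across with a 12 mm hole; its top stands 12 mm above the dark hatch cover, on a black foam ring that gives way, and this point sinks with it. z up; x across the boat, y aft.
- legs (a point): on the collar's axis 20.7 mm below its mouth, where two springy sloping legs narrow the hole to 6 mm. Set in freely the pin stops with its head about 7 mm above the flange. Forced in, it resists more and more, at most 10 to 17 N when the head is 2 to 3 mm above; past that it snaps down onto the flange, the force drops, then rises again with the pin going no deeper. Friction holds it when let go.
- collar (a joint): how far the collar is pressed down into its foam, m: 0 free; it grows by 0.001 for each 3.5 N on the pin or collar and springs back to 0 when let go, taking the pin with it. More than 0.0074 (26 N) is too hard.
- hatch: the open hatch cover: dark wooden plate 56 x 104 x 5 mm fixed on the deck, long side along the boat, carrying the empty collar in its middle. Origin: centre of its underside. It may be the fore or the aft one of the two covers.
- hatch_done: the other hatch cover, the same plate and collar, its pin already home: the model to copy. Origin: centre of its underside.
- hull: model boat 420 mm long and 136 mm wide, fixed on a plywood cradle, its deck 84 mm above the table. Origin: on the table under the middle of the boat; y runs aft (bow towards -y), x across. The hatch covers lie at y = -55 and +55 mm; a wheelhouse, its roof 124 mm above the table, stands aft at y = 135 to 195 mm.
- jar: paint jar of amber glass with black cap, 60 mm across, 60 mm high, loose; leave alone. Origin: centre of its underside.
- can: plain metal drink can, 66 mm across, 115 mm high, loose; leave alone. Origin: centre of its underside.
- brush: paint brush, 170 mm long, lying on the table, loose; leave alone. Its x axis runs along it.
- cup: small white plastic cup, 56 mm across, 45 mm high, loose; leave alone. Origin: centre of its underside.
There are look-alikes about, which are no part of the job. There is more than one size of the stand; the one meant has the size given above.

How it is judged:
By the outcome, as a careful person would: the job done as asked, in the order asked, and still so for the second after the job is handed in, with the robot touching nothing.
It also fails if it takes over 51 s, if anything falls off the work surface, if the arm or the gripper's body presses on something with over 40 N, if the wrist force passes 120 N, or if a joint passes its speed limit or range.

## Working session

There is one attempt and no reset: what is moved stays moved. The work goes in short steps, each a Python script; the robot and the scene stay as the last script left them, time stands still between calls to the robot, and variables do not carry over. Pictures are saved under pics/ and viewed, about 8 in all and at most 12, crops included, and the job is handed in when it is done.

```bash
mkdir -p pics; ls; cat > h.py <<'E'
import numpy as np, cv2
from station import *
def save(name,img,s=1.0,crop=None):
    if crop: x0,y0,x1,y1=crop; img=img[y0:y1,x0:x1]
    img=cv2.resize(img,None,fx=s,fy=s,interpolation=cv2.INTER_CUBIC)
    cv2.imwrite('pics/'+name,cv2.cvtColor(img,cv2.COLOR_RGB2BGR))
def R(q):
    from scipy.spatial.transform import Rotation as Ro
    return Ro.from_quat([q[1],q[2],q[3],q[0]]).as_matrix()
def camT(cam,tcp=None,q=None):
    i=camera_info(cam)
    if cam!='wrist': return i,np.array(i['T'])
    T=np.eye(4);T[:3,:3]=R(get_ee_rot() if q is None else q);T[:3,3]=get_tcp_pos() if tcp is None else tcp
    return i,T@np.array(i['tool_from_camera'])
def pix2z(cam,uv,z,**k):
    i,T=camT(cam,**k)
    p=cv2.undistortPoints(np.array(uv,float).reshape(-1,1,2),np.array(i['intrinsics']),np.array(i['dist'])).reshape(-1,2)
    z=np.broadcast_to(z,len(p))
    d=np.c_[p[:,0],-p[:,1],-np.ones(len(p))]@T[:3,:3].T
    o=T[:3,3]
    return o+d*((z-o[2])/d[:,2])[:,None]
def proj(cam,P,**k):
    i,T=camT(cam,**k)
    c=(np.atleast_2d(P)-T[:3,3])@T[:3,:3]
    c=c*[1,-1,-1]
    return cv2.projectPoints(c,np.zeros(3),np.zeros(3),np.array(i['intrinsics']),np.array(i['dist']))[0].reshape(-1,2)
E
python3 - <<'E'
from h import *
a=read_camera('top');b=read_camera('scene')
cv2.imwrite('pics/top_raw.png',a)
save('top.png',a,1.56);save('scene.png',b,1.56)
print(get_ee_rot(),get_time(),get_ft_force())
for c in('top','scene'): print(camera_info(c)['T'])
print(camera_info('wrist'))
E
```

```text
pics
[-4.28651661e-04  7.86287347e-01 -6.17860627e-01 -5.19543020e-04] 0.1 [-0.20050475 -0.78042613 -0.15559242]
[[-0.00934965  0.99526639 -0.09673359  0.38329985]
 [-0.99975801 -0.00737757  0.02072434 -0.19828334]
 [ 0.01991258  0.09690395  0.99509453  1.06622552]
 [ 0.          0.          0.          1.        ]]
[[ 0.58945076 -0.58604617  0.55596554  1.30159154]
 [ 0.80755358  0.41035585 -0.42363344 -0.80561066]
 [ 0.02012504  0.69868302  0.71514825  1.12999319]
 [ 0.          0.          0.          1.        ]]
{'intrinsics': array([[342.45053363,   0.        , 260.83951805],
       [  0.        , 342.45053363, 192.91989568],
       [  0.        ,   0.        ,   1.        ]]), 'dist': array([-0.06101312,  0.        ,  0.        ,  0.        ,  0.        ]), 'tool_from_camera': array([[ 9.99999884e-01,  4.71863873e-04,  9.49505950e-05,
        -1.07541063e-04],
       [ 4.80435268e-04, -9.66571632e-01, -2.56396275e-01,
        -7.01973430e-02],
       [-2.92075879e-05,  2.56396291e-01, -9.66571746e-01,
        -1.61819084e-01],
       [ 0.00000000e+00,  0.00000000e+00,  0.00000000e+00,
         1.00000000e+00]])}
```

View pics/top.png

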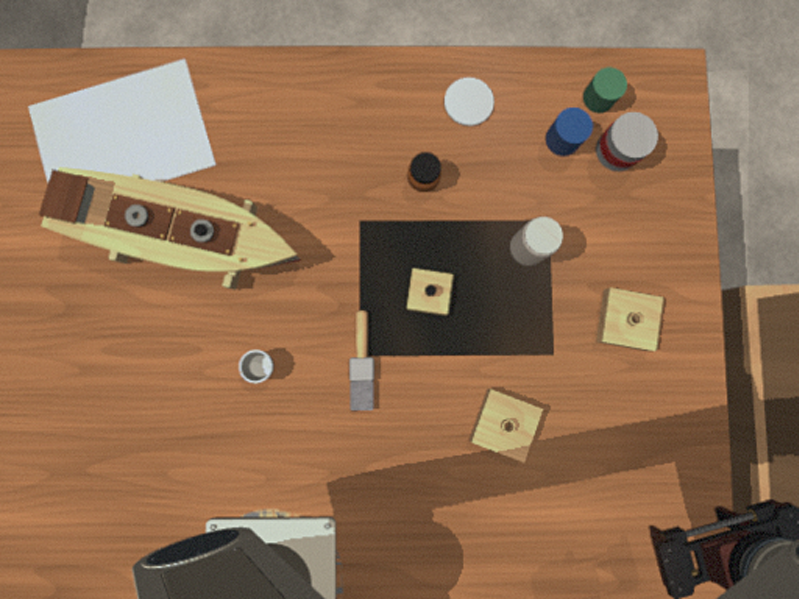

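View pics/scene.png

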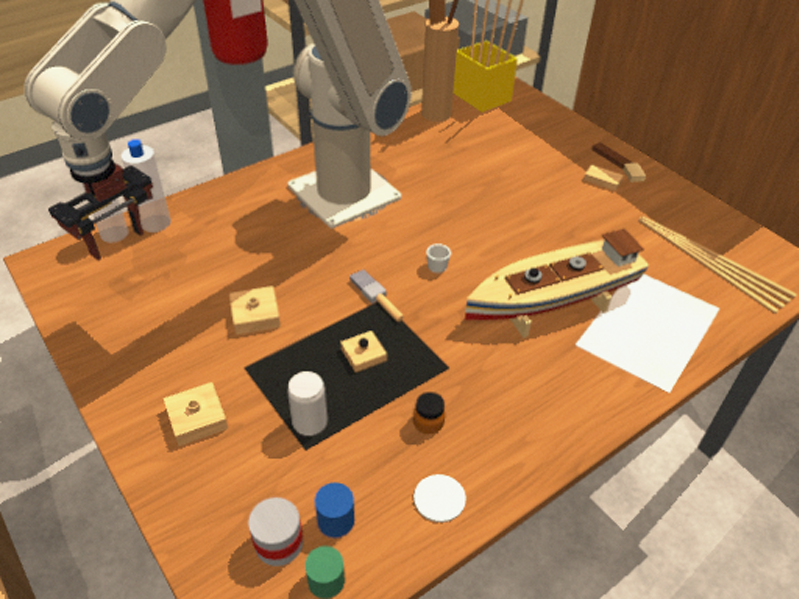

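Top view shows three pale stands: (431,290) with black pin, and bigger empty ones at (633,319) and (508,425). There are two collars, at (136,215) and (202,231). The stand at (431,290) fits the 70 mm description. Next I check it and the collars in a close crop.

```bash
python3 - <<'E'
from h import *
a=cv2.imread('pics/top_raw.png');b=read_camera('scene')
s=1/1.56
c1=cv2.resize(a[100:190,20:200],None,fx=4.4,fy=4.4,interpolation=cv2.INTER_CUBIC)
c2=cv2.resize(b[145:225,290:430],None,fx=4.4*180/140/1.3,fy=4.4*180/140/1.3,interpolation=cv2.INTER_CUBIC)
c2=cv2.resize(c2,(400,230)) ; c3=cv2.resize(a[160:210,250:300],(230,230),interpolation=cv2.INTER_CUBIC)
o=np.zeros((600,800,3),np.uint8);h=min(c1.shape[0],360);o[:h,:792]=c1[:h];o[365:595,:400]=c2;o[365:595,410:640]=c3
cv2.imwrite('pics/crop.png',o[:,:,::-1])
print('pin,coll',pix2z('top',np.array([[431,290],[136,215],[202,231]])*s,[.044,.101,.101]))
for q in ([[407,308],[412,267],[453,273],[448,316]],[[601,341],[608,288],[664,298],[657,351]]):
  P=pix2z('top',np.array(q)*s,.024);print(P[:,:2],np.linalg.norm(np.diff(P,axis=0),axis=1))
print(pix2z('top',np.array([[541,237],[256,366],[425,165]])*s,[.115,.045,.06]))
E
```

```text
pin,coll [[ 0.48968379 -0.27370155  0.044     ]
 [ 0.60875074  0.20431487  0.101     ]
 [ 0.58170212  0.09711111  0.101     ]]
[[ 0.46098316 -0.23345206]
 [ 0.53199027 -0.24285785]
 [ 0.52106267 -0.31373   ]
 [ 0.4466447  -0.30378046]] [0.07162736 0.07170965 0.07508015]
[[ 0.40115361 -0.5679098 ]
 [ 0.4930516  -0.58405993]
 [ 0.47480584 -0.68268784]
 [ 0.38281904 -0.6656346 ]] [0.09330631 0.1003014  0.09355418]
[[ 0.56607368 -0.44557634  0.115     ]
 [ 0.36464044  0.01949119  0.045     ]
 [ 0.70182893 -0.26547319  0.06      ]]
```

View pics/crop.png

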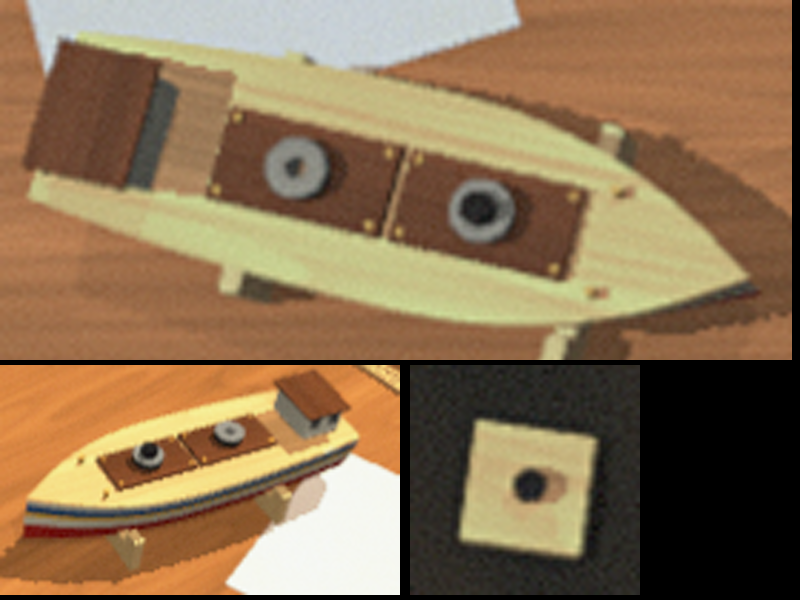

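The upper crop shows the aft collar (295,168) empty with its grey hole and the fore one (480,210) with a black pin home, so the aft collar at about (0.609,0.204) is the target. The stand measures 71 to 75 mm against about 95 mm for the big ones, so it's the right one. Next I go above the pin for a wrist look.

```bash
cat >> h.py <<'E'
def down(deg): t=np.radians(deg)/2; return np.array([0,np.cos(t),np.sin(t),0])
E
python3 - <<'E'
from h import *
move_pose([.49,-.274,.15],down(-10)); wait(.2)
p=get_tcp_pos();q=get_ee_rot();im=read_camera('wrist');np.savez('w1.npz',p=p,q=q,im=im)
save('w1.png',im,1.5)
print(p,q,get_joint_pos(),get_time(),proj('wrist',[[.49,-.274,.044],[.49,-.274,.034]]),get_ft_force())
E
```

```text
[ 0.48973505 -0.27478506  0.15011457] [ 7.76595423e-05  9.96133241e-01 -8.78552762e-02  9.92022698e-05] [-5.32266221e-01  4.26827235e-01  1.82424699e+00 -6.20823999e-05
  8.90346075e-01 -3.56462788e-01] 2.1583 [[260.6972592  190.91180044]
 [260.69406551 187.90875517]] [-0.6384774   0.19984557 -0.77624501]
```

View pics/w1.png

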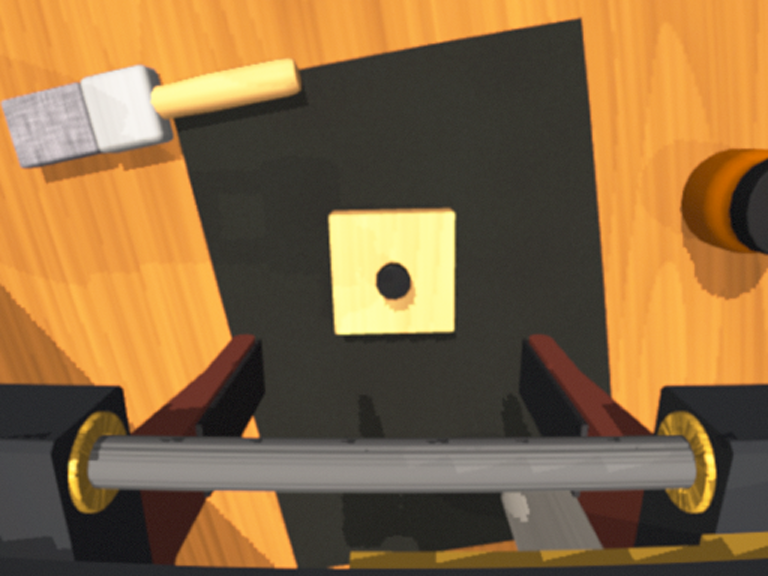

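The wrist view shows the pin head at (393,281)/1.5 on the stand; the fingers are clear. Compute and grasp. The tips stay a little above the head's underside so they won't foul the flange later.

```bash
python3 - <<'E'
from h import *
w=np.load('w1.npz');g=cv2.cvtColor(w['im'],cv2.COLOR_RGB2GRAY)[170:205,240:284]
n,l,s,c=cv2.connectedComponentsWithStats((g<70).astype(np.uint8));k=1+np.argmax(s[1:,4])
uv=c[k]+[240,170];P=pix2z('wrist',[uv],.041,tcp=w['p'],q=w['q'])[0];print(uv,s[k],P)
q=down(-10)
def go(x,y,z,v=.15): return movel([x,y,z],v=v)
go(P[0],P[1],.065); print(go(P[0],P[1],.036,.06), get_tcp_pos(),get_ft_force())
command_gripper(0.0); print('w',get_grip_width()*88,get_tcp_pos(),get_ft_force())
t=get_tcp_pos();movel([t[0],t[1],.11],v=.12); print('w',get_grip_width()*88,get_ft_force(),get_time())
# hover over the collar
move_pose([.60,.17,.22],down(-14));wait(.2)
p=get_tcp_pos();qq=get_ee_rot();im=read_camera('wrist');np.savez('w2.npz',p=p,q=qq,im=im);save('w2.png',im,1.5)
print(p,get_time(),get_grip_width()*88,proj('wrist',[[.609,.204,.101]]))
E
```

```text
[261.90463918 187.01030928] [ 12   6  21  23 388] [ 0.49139969 -0.27185149  0.041     ]
False [ 0.49126528 -0.27178485  0.03570875] [0.78729893 0.30882539 0.3729591 ]
w 18.130453529133394 [ 0.49139061 -0.27183493  0.03599571] [ 0.95466448 -0.67044796 -0.1080731 ]
w 18.619864236372837 [ 0.66658299  0.31954307 -0.46887134] 5.35
[0.60010593 0.16903145 0.2197739 ] 7.3083 18.88236667393182 [[260.7755301  145.36245979]]
```

View pics/w2.png

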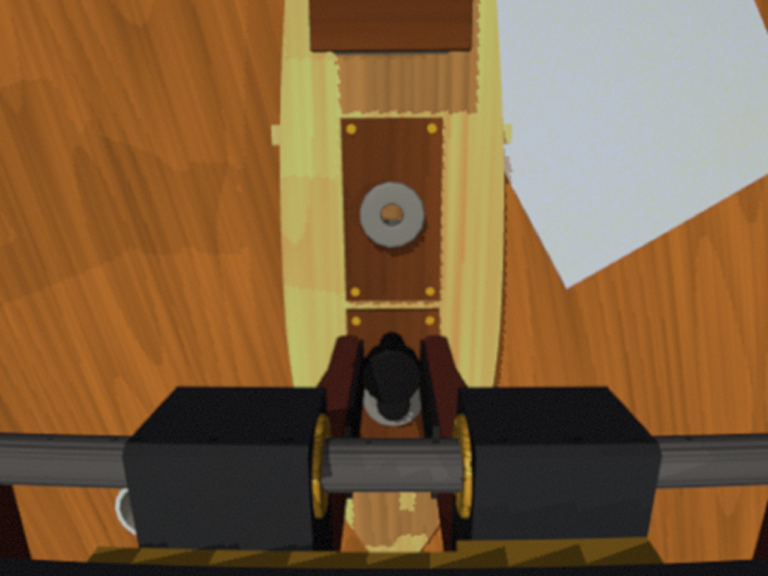

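The open collar is at (392,214)/1.5. The pin is between the fingers at (392,370), with the finished collar and pin seen behind it at (392,405). Let me check the pin's tilt against projections and zoom in.

```bash
python3 - <<'E'
from h import *
w=np.load('w2.npz');k=dict(tcp=w['p'],q=w['q']);p=w['p']
im=w['im'];h=im.astype(int)
sub=im[115:172,230:292];hsv=cv2.cvtColor(sub,cv2.COLOR_RGB2HSV)
m=((hsv[...,1]<60)&(hsv[...,2]>80)).astype(np.uint8)
n,l,s,c=cv2.connectedComponentsWithStats(m);j=1+np.argmax(s[1:,4]);x,y,ww,hh,a=s[j]
pts=np.argwhere(l==j)[:,::-1].astype(np.int32);e=cv2.fitEllipse(cv2.convexHull(pts))
uv=np.array(e[0])+[230,115];print(s[j],e,uv);P=pix2z('wrist',[uv],.101,**k);print('mouth',P)
for r in (1,-1):print(pix2z('wrist',[uv+[r*e[1][0]/2,0]],.101,**k))
# expected pin: underside 2mm below tcp
u=p+[0,0,-.002]
print('head top,under,tip',proj('wrist',[u+[0,0,.01],u,u-[0,0,.026]],**k)*1.5)
print('donepin',proj('wrist',[[.5817,.0971,.111]],**k)*1.5)
save('w2c.png',im,7,(215,210,315,295))
E
```

```text
[  10    6   43   44 1287] ((30.86423110961914, 27.63712501525879), (42.47323226928711, 43.10405731201172), 163.37203979492188) [260.86423111 142.63712502]
mouth [[0.60959737 0.20597445 0.101     ]]
[[0.62643007 0.20175397 0.101     ]]
[[0.59276977 0.21021358 0.101     ]]
head top,under,tip [[390.76794522 376.61440539]
 [390.78975667 364.39704933]
 [390.83684245 338.06731841]]
donepin [[390.40425962 409.5718086 ]]
```

View pics/w2c.png

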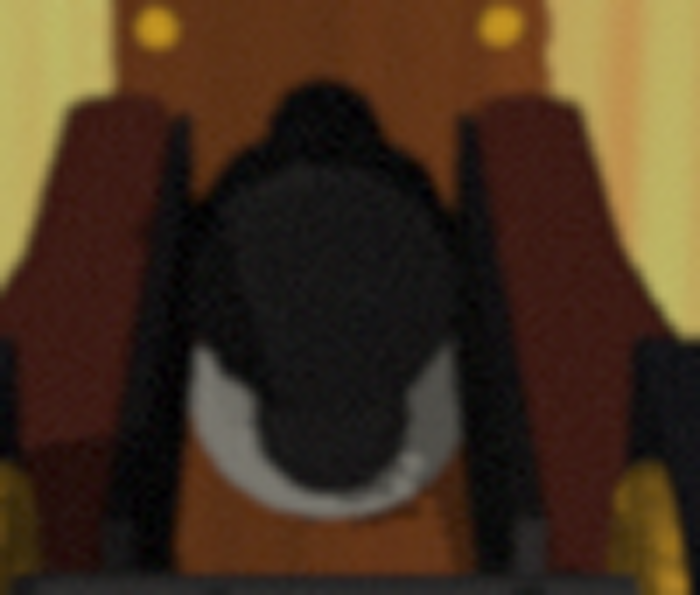

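The pin is upright and about 1 mm off the tool centre at most. Go close above the mouth and look once more.

```bash
python3 - <<'E'
from h import *
q=down(-14);R_=R(q);m=np.array([.6096,.2060,0])-R_@[.0002,.0006,0]
movel([m[0],m[1],.16]);movel([m[0],m[1],.134],v=.06);wait(.2)
p=get_tcp_pos();qq=get_ee_rot();im=read_camera('wrist');np.savez('w3.npz',p=p,q=qq,im=im);k=dict(tcp=p,q=qq)
b=read_camera('scene');cv2.imwrite('pics/s3_raw.png',b[:,:,::-1])
A=cv2.resize(im[205:285,210:312],None,fx=5.5,fy=5.5,interpolation=cv2.INTER_CUBIC)
c=proj('scene',[[.6096,.206,.115]])[0].astype(int)
B=cv2.resize(b[c[1]-30:c[1]+20,c[0]-25:c[0]+25],(230,230),interpolation=cv2.INTER_CUBIC)
o=np.zeros((445,800,3),np.uint8);o[:A.shape[0],:A.shape[1]]=A[:445];o[:230,565:795]=B
save('w3.png',o)
P=np.array([p[0],p[1],.101])
print(p,get_time(),get_grip_width()*88,get_ft_force())
print('axis at mouth & flange edge in crop',(proj('wrist',[P,P+R_@[.018,0,0],P-R_@[.018,0,0],P-R_@[0,.018,0],P+R_@[0,.006,0]],**k)-[210,205])*5.5)
E
```

```text
[0.60980417 0.20669102 0.13435855] 8.8167 19.323032947387755 [-0.04146826  0.44541904 -0.38493832]
axis at mouth & flange edge in crop [[277.82750752  95.2424816 ]
 [441.71820014  95.03652388]
 [113.91637761  95.29871323]
 [277.70554476 -63.17859061]
 [277.86726082 146.41881103]]
```

View pics/w3.png

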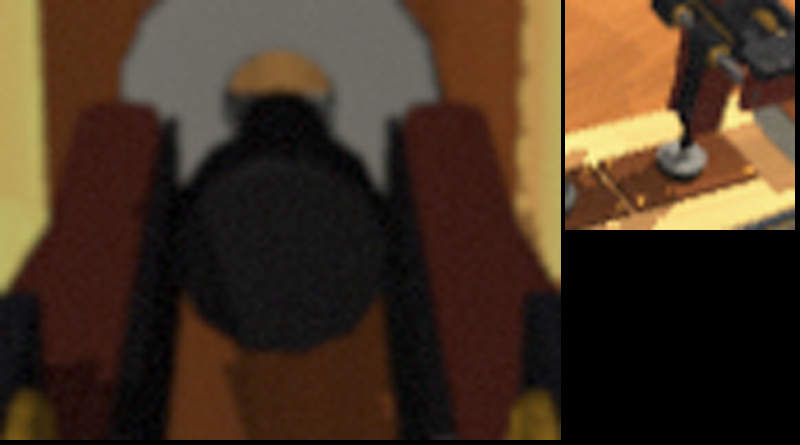

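Wrist crop: hole centre about (280,101), head top centre about (286,253), tip's upper edge at (285,92). I convert these into an offset of the pin from the hole axis.

```bash
python3 - <<'E'
from h import *
w=np.load('w3.npz');k=dict(tcp=w['p'],q=w['q']);p=w['p'];R_=R(w['q'])
f=lambda P:(proj('wrist',P,**k)-[210,205])*5.5
a=np.linspace(0,2*np.pi,60);
for dz in(-.004,-.002,0):
  u=p+[0,0,dz]
  ring=f(np.array([u+[.01*np.cos(t),.01*np.sin(t),.01] for t in a]))
  s=u-[0,0,.021];sp=f(np.array([s+.005*np.array([np.cos(t)*np.sin(b),np.sin(t)*np.sin(b),-np.cos(b)]) for t in a for b in np.linspace(0,1.57,15)]))
  print(dz,'ring',ring.min(0),ring.max(0),'tip',sp.min(0),sp.max(0))
inv=lambda uv,z:R_.T@(pix2z('wrist',[np.array(uv)/5.5+[210,205]],z,**k)[0]-p)
print('hole',inv([280,101],.101)*1e3,'head',inv([286.5,253.5],p[2]+.008)*1e3,'hole top edge',inv([280,49],.101)*1e3,'flange L/R',inv([120,97],.101)*1e3,inv([437,97],.101)*1e3)
E
```

```text
-0.004 ring [166.3787011  139.66905225] [389.3774519  345.01533694] tip [230.44968816  74.66632475] [325.21534688 166.32472482]
-0.002 ring [165.10092751 147.9643279 ] [390.66307632 355.34152991] tip [229.98876236  80.94619921] [325.68184034 173.45911672]
0 ring [163.79381074 156.4557602 ] [391.97824153 365.90143288] tip [229.51880762  87.349899  ] [326.15747904 180.73293473]
hole [ 0.2199076   0.68140525 33.35845244] head [ 0.76731662  0.01086258 -7.9995846 ] hole top edge [ 0.22247767 -5.33032816 33.36041721] flange L/R [-17.35422684   0.20878655  33.34897426] [17.46798721  0.23859258 33.36805087]
```

```bash
python3 - <<'E'
from h import *
p=get_tcp_pos();R_=R(down(-14));t=p+R_@[-.0005,.0002,0]
movel([t[0],t[1],p[2]],v=.05);wait(.2);print(get_ft_force())
print(movel([t[0],t[1],.108],v=.03,until_force=4),get_tcp_pos(),get_ft_force(),get_ft_torque(),get_grip_width()*88,get_time())
E
```

```text
[-0.31307592 -0.03034846 -0.13965941]
True [0.6089418  0.20655569 0.10771221] [-0.57700909 -0.4842084   4.40134855] [-0.01023349 -0.01450422 -0.0099957 ] 18.597680434473524 10.15
```

4.4 N at TCP 0.108 m: the pin has reached the legs as expected. Release, shut the fingers, and press on the head's top with force-guarded motion.

```bash
python3 - <<'E'
from h import *
p=get_tcp_pos()
movel([p[0],p[1],.1095],v=.02)
command_gripper(.5);print('F',get_ft_force());movel([p[0],p[1],.14],v=.1)
command_gripper(0);wait(.2);print(get_grip_width(),get_ft_force(),get_time())
im=read_camera('wrist');save('w4.png',im,1.5)
print('head top exp',proj('wrist',[[p[0],p[1],.118],[p[0],p[1],.111]])*1.5)
E
```

```text
F [-0.27866224  0.51789357  0.26186303]
0.006509214096575542 [ 0.3268002  -0.23333824  0.11373834] 12.475
head top exp [[390.90741202 343.48436012]
 [390.94807934 337.10562028]]
```

View pics/w4.png

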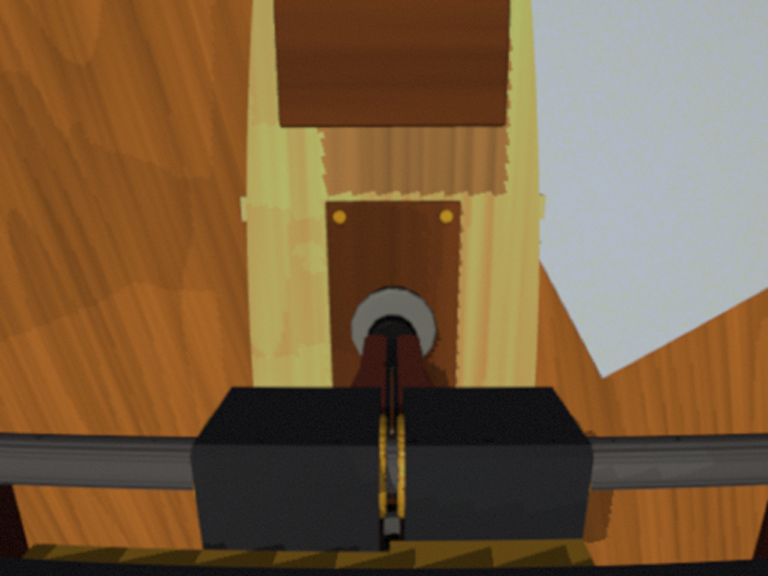

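The pin stands in the collar, its head at (392,325) under the shut tips. Press slowly, logging force against depth.

```bash
python3 - <<'E'
from h import *
p=get_tcp_pos();x,y=p[:2]
print(movel([x,y,.110],v=.03,until_force=2.5),get_tcp_pos()[2],get_ft_force()[2])
z=get_tcp_pos()[2]
while True:
    z-=.0005
    if z<.1035: break
    hit=movel([x,y,z],v=.01,until_force=6); F=get_ft_force()[2]; print(round(get_tcp_pos()[2]*1e3,2),round(F,1),hit)
    if F>20.5: break
movel([x,y,.16],v=.08);wait(.3);print(get_ft_force(),get_time())
movel([x-.03,y-.10,.20]);wait(.3)
m=[.6096,.206]
im=read_camera('wrist');b=read_camera('scene');t=read_camera('top');c=proj('scene',[[*m,.105]])[0].astype(int)
d=proj('wrist',[[*m,.105]])[0].astype(int);print(d)
A=cv2.resize(im[max(d[1]-35,0):d[1]+35,d[0]-35:d[0]+35],(390,390),interpolation=cv2.INTER_CUBIC)
B=cv2.resize(b[c[1]-20:c[1]+30,c[0]-40:c[0]+10],(390,390),interpolation=cv2.INTER_CUBIC)
save('w5.png',np.hstack([A,B]))
E
```

```text
True 0.11568694747613534 5.513717968961063
115.55 5.1 False
115.22 5.8 False
114.92 7.1 False
114.4 6.1 False
113.97 6.9 False
113.53 7.4 False
113.09 7.9 False
112.75 9.3 False
112.32 8.7 False
111.92 9.7 False
111.63 10.4 False
111.18 10.3 False
110.81 11.6 False
109.58 5.5 False
109.08 7.4 False
108.76 8.2 False
108.36 8.7 False
108.04 10.2 False
107.7 12.1 False
107.35 13.4 False
107.02 13.3 False
106.65 15.6 False
106.3 16.4 False
105.96 18.6 False
[ 0.34803904 -0.07128342  0.02297606] 20.4333
[269  53]
```

View pics/w5.png

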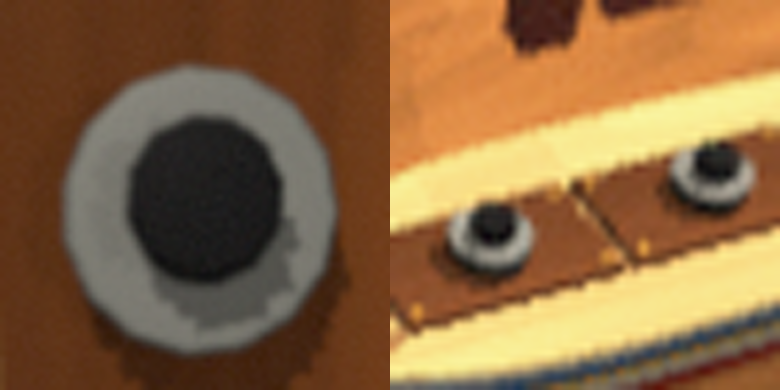

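The force curve shows the snap: 11.6 N dropped to 5.5 N, then rose at pure foam stiffness (about 3.6 N/mm, back to a head top of about 111 mm at zero force). The picture shows the new pin seated like the finished one, and nothing is touching it.

```bash
python3 -c "
from h import *
print(get_tcp_pos(),get_ft_force(),get_time()); job_done()"
```

```text
[0.57889679 0.10681339 0.19980344] [0.29816556 0.68353362 0.79567258] 21.775
the job is handed in; nothing more can be done
```

I took the pin from the 70 mm stand and started it in the empty collar on the aft hatch. I then let go and pressed it home with the shut fingertips. The job was handed in at 21.8 s.

**Force:** The load rose to 11.6 N, snapped down to 5.5 N, then climbed at about 3.6 N/mm, close to the foam's own 3.5 N/mm. The highest force I logged was 18.6 N, under the 25 N limit. Extrapolated to zero force, the head's top sits at about 111 mm, which matches the underside lying flat on the collar at 101 mm.

**After letting go:** The last pictures show the pin in the same position as the one on the finished hatch, with the gripper clear. I didn't photograph the other objects again, but the arm kept clear of the jar, can, brush and cup. No check failed. The only oddity was that the grip width read 18 to 19 mm on the 20 mm head, which had no effect.

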